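# Restock the wire-spool lane first-in-first-out

### The job

Restock the spool lane so the old stock is used first: draw the two spools already in the lane forward, without taking them out, until they are pressed together and firmly against the adjustable stop. Then stand the new spool of the same size in the lane behind them and push it up snug, so that all three touch in line, upright. Go gently, so that the stop is not shifted from its setting, and leave everything else on the bench as it is.

Things in the scene. Friction and masses are not known exactly. Their poses are not given: they have to be found in the camera images.
- lane: Aluminium spool lane fixed to the bench. Floor plate 300 mm long, its top 6 mm above the bench. Origin at bench level, mid-lane; x runs along the lane to the loading end (back), -x to the front, where the stop is; z up. Steel bars along both sides leave 66 mm clear; their tops are 65 mm above the bench (spool tops 66 mm); overall width 95 mm. Both ends and the top are open.
- stop_face (a point): Middle of the stop's rear face (the face that the front spool touches), at lane floor level, on the lane's centre line; axes as the lane's. Its setting along the lane differs by up to 20 mm either way each time.
- old_front: Full wire spool standing upright: plain cylinder 60 mm diameter, 60 mm high, grey flanges and copper wire wound level with them, 0.3 to 0.5 kg. Origin at the centre of its underside, z up along its axis (yaw means nothing). Old stock nearest the stop, in the lane, standing on its floor.
- old_rear: Full wire spool standing upright: plain cylinder 60 mm diameter, 60 mm high, grey flanges and copper wire wound level with them, 0.3 to 0.5 kg. Origin at the centre of its underside, z up along its axis (yaw means nothing). Old stock behind old_front, in the lane, standing on its floor, with open lane behind it at the start. The force to slide each spool is not known beforehand (about 2 to 6 N, more when staggered against the side bars).
- new_spool: Full wire spool standing upright: plain cylinder 60 mm diameter, 60 mm high, grey flanges and copper wire wound level with them, 0.3 to 0.5 kg. Origin at the centre of its underside, z up along its axis (yaw means nothing). New stock, standing on the bench beside the lane among the other things.
- wide_spool: Bystander: wider, lower spool, 78 mm diameter, 44 mm high; does not fit in the lane. Origin under its centre.
- tape_roll: Bystander: flat white paper tape roll, 72 mm outside, 52 mm inside, 24 mm high. Origin under its centre.
- jar: Bystander: glass jar, 56 mm diameter, 75 mm high. Origin under its centre.
- screwdriver: Bystander: screwdriver lying on the bench beyond the lane; x along it.
- wrench: Bystander: wrench lying on the bench to the right.
- bin: Bystander: black open parts bin 120 x 90 x 50 mm. Origin under its centre.
- stop: Adjustable stop across the front of the lane: dark steel block 60 mm wide, 30 mm high, 18 mm thick, black thumb knob on top. Origin at stop_face, the block extends to -x. Held only by clamp friction: it slides along the lane when pushed with more than about 11 N and does not spring back. It must not shift by more than 3 mm.
There are look-alikes about, which are no part of the job. Leave any yellow look-alike of the old_rear alone.

How it is judged (in metres and radians):
On the way, in this order (a step that is already met when the one before it is completed fails the run):
1. both old spools pressed together and against the stop (at least 1.5 N on the stop), the new spool still out of the lane (contact force between old_front and stop above 1.5 N and horizontal distance between old_front and old_rear below 0.063 m and horizontal distance between new_spool and old_rear above 0.095 m), for 0.05 s.
2. the new spool stands in the lane behind the old ones (y of new_spool in the frame of lane between -0.008 and 0.008 m and z of new_spool in the frame of lane below 0.01 m and angle between new_spool's own z axis and vertical below 0.08 rad and x of new_spool in the frame of lane between 0 and 0.13 m), for 0.2 s.
At the end, for the whole second after the job is handed in: All three spools stand upright (within 4.5 degrees) and at rest on the lane floor: old_front within about 3 mm of the stop, old_rear within 3 mm of old_front, the new spool behind and within 3 mm of old_rear; the stop within 3 mm of its setting (horizontal distance between old_front and stop_face below 0.0335 m and horizontal distance between old_rear and old_front below 0.063 m and horizontal distance between new_spool and old_rear below 0.063 m and x of new_spool in the frame of lane above 0 m and distance of stop_face from where it was at the start of the episode below 0.003 m and y of old_front in the frame of lane between -0.008 and 0.008 m and z of each of old_front, old_rear, new_spool in the frame of lane below 0.01 m and angle between each of old_front, old_rear, new_spool's own z axis and vertical below 0.08 rad and linear speed of each of old_front, old_rear, new_spool below 0.01 m/s and y of old_rear in the frame of lane between -0.008 and 0.008 m and y of new_spool in the frame of lane between -0.008 and 0.008 m); the robot touches nothing.
It fails at once if the stop shifted by more than 3 mm (distance of stop_face from where it was at the start of the episode above 0.003 m).
It fails at once if an old spool lifted out of the lane or tipped (z of any of old_front, old_rear in the frame of lane above 0.03 m or angle between any of old_front, old_rear's own z axis and vertical above 0.5 rad).
It fails at once if another thing on the bench moved by more than 15 mm (distance of any of wide_spool, tape_roll, jar, screwdriver, wrench, bin from where it was at the start of the episode above 0.015 m).
It also fails if it takes over 70 s, if anything falls off the work surface, if the arm or the gripper's body presses on something with over 40 N, if the wrist force passes 120 N, or if a joint passes its speed limit or range.

### The arm

A 6-joint arm with a two-finger parallel gripper is mounted at the origin on the work surface. World frame = base frame: x ahead of the robot, y to its left, z up, the work surface at z = 0. Lengths are in mm, angles in rad, forces in N, time in s.
With the tool pointing down it reaches from about 275 to 1000 mm from the base axis. Payload 8.4 kg.
Tool frame: the origin (TCP) lies on the centre line of the jaws, within the pads' length; the fingertips stand 25 mm ahead of it and the grasp point (between the pads) lies 6 mm ahead of it; z points along the fingers, x is the direction in which the jaws open and shut, and the axes are right-handed (so a half turn about z gives the same grasp; the last joint's range is limited). The gripper opens to 85 mm and grips with 20 to 120 N. Pads are 22 mm wide; open, the fingers measure 114 mm over their backs; the gripper's body (76 mm by 85 mm) begins 54 mm behind the grasp point. The pads swing forward as they close: fully open they stand 13 mm farther back than shut.
Start: joints at [-1.332, 0.353, 1.633, -0, 1.155, -0.002], TCP at [149.048, -606.97, 256.281] pointing down, gripper open.
Joint ranges: [-2.63, 2.63], [-0.92, 2.1], [0.06, 2.66], [-1.3, 4.44], [0, 2.69], [-3.02, 3.02]. Speed limits (rad/s): [2.22, 2.22, 2.79, 3.14, 3.14, 3.14].

### API

Orientations are given as [roll, pitch, yaw] about the fixed x, y, z axes, in that order (R = Rz(yaw) Ry(pitch) Rx(roll)).
In Python, from rig import r gives the robot as it stands. The module is installed in compiled form; this text tells all that it offers.
- The arm moves only by the tool jog_arm, never from a script. Its argument "deltas" is a list of rows, each an object with "gripper": the gripper command: -1 is fully open, 1 is shut, values between are in proportion; "translation": the shift along the world's x, y, z in units of 10 cm (1.0 is 10 cm), a list of three; "dr": the turn, a rotation vector about the world's x, y, z in units of pi/2 rad (1.0 is pi/2 rad), a list of three. In form: [{"gripper": gripper, "translation": [x, y, z], "dr": [wx, wy, wz]}, ...]. A call has 1 to 12 rows; each row shifts and turns the commanded pose from where the row before left it; what a row does not reach is not made up. A row lasts 1/12 s, in which the tool goes at most 41.7 mm and 7.16 degrees, less where a joint would pass 70% of its speed; a pose out of reach is approached as far as the arm can. A call with a number of a shift or a turn outside -1 to 1 is refused whole. A call with a gripper value outside its range is refused whole. The fingers move at their own pace and stop on an object; "squeeze" is the grip in N (left out, the last holds). Time passes only in rows, so rows that do not move let the fingers close. It gives the time, the measured TCP pose, the force and the opening at its end, in the units of the state.
- r.sense(): the state, without advancing time (a new reading comes with each control period).
- r.grab_frame(name): name is "scene" or "top"; returns the picture (420x560x3 uint8, blue, green, red); there is no depth.
- r.calibration(name): a dict with "mtx" (3x3 intrinsics, pixels), "world_from_camera" (4x4, takes a point from camera to world coordinates). Camera axes: x right, y down, z forward; pixel columns grow to the right and rows downward; lengths in mm; the calibration is good to about 2 mm. A picture is of the moment at which its call begins. calibration takes no time and is no camera call.
- r.sign_off(): hands the job in, once; it reports no verdict.
The state is a dict: "clock": time; "qpos": joint angles; "qvel": joint speeds; "joint_efforts": joint torques, N m; "eef_pos": TCP position; "tcp_rot": TCP orientation; "contact_force": force on the tool from outside, world axes, zero at the start; "wrist_torque": the same for the moment, N m; "opening": opening from 0.0 (shut) to 1.0 (fully open).
Only numpy, scipy, OpenCV 4.12 (cv2) and the standard library are available. Lean on these libraries where they do the work, as an engineer would, in place of code of your own. Each camera call takes 0.05 s, during which the arm holds its last target. There are 200 camera calls.

## Working session

There is one attempt and no reset: what is moved stays moved. The work goes in short steps, Python scripts to look and compute and a tool call to move; the robot and the scene stay as the last step left them, time stands still between calls to the robot, and variables do not carry over. Pictures are saved under pics/ and viewed, about 8 in all and at most 12, crops included, and the job is handed in when it is done.

Besides the shell and the picture viewer there is one more tool, called after "Emit:" by a JSON object that holds its "name" and its "arguments". jog_arm: Moves the arm, as the interface text tells. Shifts and turns lie within -1 to 1; 1 stands for 10 cm of shift or pi/2 rad of turn. Its arguments: {"type":"object","properties":{"deltas":{"type":"array"},"squeeze":{"type":"number"}},"required":["deltas"]}

```bash
mkdir -p pics
python3 - <<'E'
from rig import r
import cv2
for n in("scene","top"):
    cv2.imwrite(f"pics/{n}0.png",r.grab_frame(n)); c=r.calibration(n); print(n,c["mtx"].round(1).tolist(),c["world_from_camera"].round(4).tolist())
print(r.sense())
E
```

```text
scene [[392.6, 0.0, 282.9], [0.0, 392.6, 210.0], [0.0, 0.0, 1.0]] [[0.1796, 0.5842, -0.7915, 1399.0568], [0.9836, -0.1214, 0.1336, -169.3155], [-0.018, -0.8025, -0.5964, 611.1962], [0.0, 0.0, 0.0, 1.0]]
top [[380.8, 0.0, 279.7], [0.0, 380.8, 213.7], [0.0, 0.0, 1.0]] [[0.0278, -0.9918, 0.1245, 475.3584], [-0.9991, -0.0317, -0.0295, -10.5009], [0.0332, -0.1236, -0.9918, 1130.2154], [0.0, 0.0, 0.0, 1.0]]
{'clock': 0.1, 'qpos': array([-1.33238344e+00,  3.53559222e-01,  1.63405719e+00,  8.43230720e-06,
        1.15518463e+00, -2.41554470e-03]), 'qvel': array([ 0.00160644, -0.00068838, -0.00038731, -0.0014888 , -0.0038732 ,
       -0.00071514]), 'joint_efforts': array([ 1.55771526e-03, -6.06356263e+01, -3.42819750e+01,  1.69158801e-05,
        3.93062801e-03, -1.50933209e-05]), 'eef_pos': array([ 148.96805661, -606.58650518,  255.65011352]), 'tcp_rot': array([-3.14158202e+00,  1.20837125e-03, -1.32997130e+00]), 'contact_force': array([ 0.31390896, -0.67079444,  0.3653304 ]), 'wrist_torque': array([-0.04562624, -0.00912357,  0.0630712 ]), 'opening': 1.0040669065676269}
```

View pics/scene0.png

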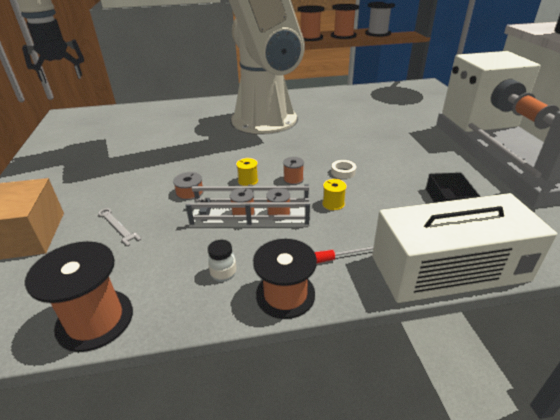

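View pics/top0.png

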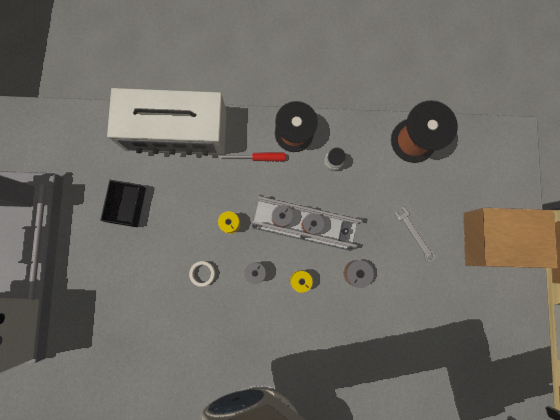

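```bash
cat > h.py <<'E'
from rig import r
import numpy as np, cv2
def p2w(n,u,v,z):
    c=r.calibration(n);T=c["world_from_camera"]
    d=T[:3,:3]@np.linalg.solve(c["mtx"],[u,v,1]);o=T[:3,3]
    return o+d*(z-o[2])/d[2]
def w2p(n,P):
    c=r.calibration(n);T=c["world_from_camera"]
    q=c["mtx"]@(T[:3,:3].T@(np.asarray(P,float)-T[:3,3]));return q[:2]/q[2]
def crop(n,name,x0,y0,x1,y1,s):
    im=r.grab_frame(n);cv2.imwrite(f"pics/{name}.png",cv2.resize(im[y0:y1,x0:x1],None,fx=s,fy=s,interpolation=cv2.INTER_CUBIC));return im
E
python3 - <<'E'
from h import *
crop("top","t1",230,190,390,300,5)
crop("scene","s1",165,145,365,235,4)
E
```

```text
(no output)
```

View pics/t1.png

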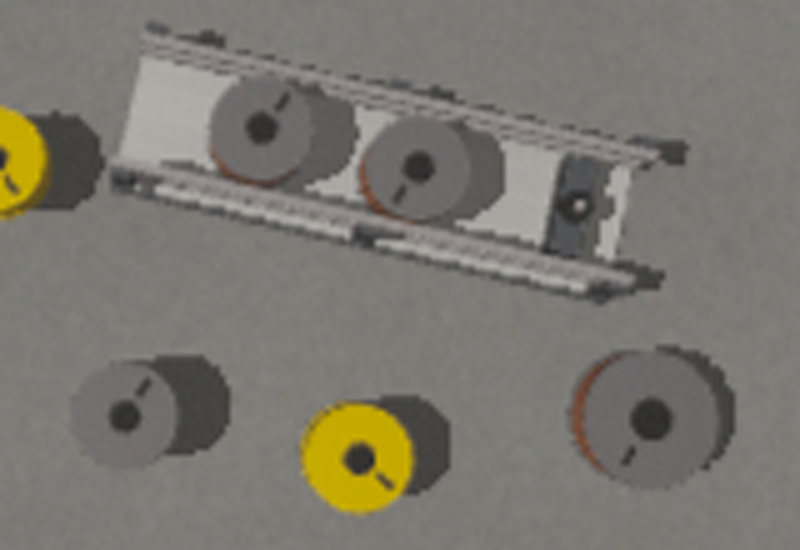

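View pics/s1.png

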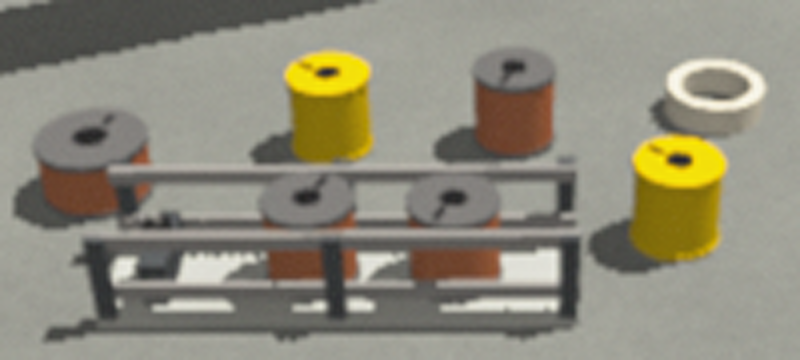

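Run:
```python
from h import *
t=lambda x,y:((x+.5)/5-.5+230,(y+.5)/5-.5+190)
s=lambda x,y:((x+.5)/4-.5+165,(y+.5)/4-.5+145)
for nm,a,b,z in [("rear",(261,128),(307,198),66),("front",(416,167),(454,198),66),("new",(124,415),(514,68),60),("yel2",(358,457),(328,73),60),("yel1",(-5,160),(680,160),60),("wide",(651,419),(91,136),44)]:
    print(nm,p2w("top",*t(*a),z).round(1),p2w("scene",*s(*b),z).round(1))
for nm,a,z in [("ub0",(147,45),65),("ub1",(655,158),65),("lb0",(118,165),65),("lb1",(632,280),65),("stopTopRearU",(562,155),36),("stopTopRearL",(546,248),36),("stopfrontU",(607,160),36),("stopfrontL",(592,258),36),("floorBack U",(143,58),6),("floorback L",(122,155),6),("floorfrontU",(634,170),6),("fl",(612,260),6)]:
    print(nm,p2w("top",*t(*a),z).round(1))
# auto: grey discs
im=r.grab_frame("top").astype(int)
print(im[215,286],im[223,318],im[276,254],im[212,262],im[235,342])
```

```text
rear [604.9 -48.4  66. ] [ 589.8 -135.8   66. ]
front [ 585.5 -136.3   66. ] [608.5 -46.8  66. ]
new [442.9  23.1  60. ] [448.3  23.6  60. ]
yel2 [ 423.3 -107.5   60. ] [ 427.6 -105.9   60. ]
yel1 [582.7 100.7  60. ] [587. 104.  60.]
wide [ 448.2 -275.3   44. ] [ 451.3 -272.4   44. ]
ub0 [650.2  17.4  65. ]
ub1 [ 595.  -272.2   65. ]
lb0 [581.5  31.3  65. ]
lb1 [ 525.6 -259.3   65. ]
stopTopRearU [ 598.3 -224.9   36. ]
stopTopRearL [ 544. -216.   36.]
stopfrontU [ 596.2 -251.2   36. ]
stopfrontL [ 539.  -242.8   36. ]
floorBack U [652.   21.1   6. ]
floorback L [593.5  31.5   6. ]
floorfrontU [ 594.  -274.1    6. ]
fl [ 539.9 -261.1    6. ]
[102 102 106] [106 105 109] [91 92 94] [168 173 176] [85 83 82]
```

Top view: the lane's stop is at the right (347,232), with old_front at (313,223) and old_rear at (282,216).

Candidates for new_spool:
- Grey spool (255,273): 60 mm across with grey flanges and copper wire. This is my choice, and the crop confirms it.
- Yellow (302,281) and yellow (229,222): look-alikes.
- Wide spool (360,273): wider and lower.
- The big black-flanged spools at the bench edge.

Next I move to a point above the lane, behind old_rear.

Emit:
{"name": "jog_arm", "arguments": {"deltas": [{"gripper": 0.6,"translation": [0.234,0.308,0],"dr": [0,0,0.0363]},{"gripper": 0.6,"translation": [0.234,0.308,0],"dr": [0,0,0.0363]},{"gripper": 0.6,"translation": [0.234,0.308,0],"dr": [0,0,0.0363]},{"gripper": 0.6,"translation": [0.234,0.308,0],"dr": [0,0,0.0363]},{"gripper": 0.6,"translation": [0.234,0.308,0],"dr": [0,0,0.0363]},{"gripper": 0.6,"translation": [0.234,0.308,0],"dr": [0,0,0.0363]},{"gripper": 0.6,"translation": [0.234,0.308,0],"dr": [0,0,0.0363]},{"gripper": 0.6,"translation": [0.234,0.308,0],"dr": [0,0,0.0363]},{"gripper": 0.6,"translation": [0.234,0.308,0],"dr": [0,0,0.0363]},{"gripper": 0.6,"translation": [0.234,0.308,0],"dr": [0,0,0.0363]}], "squeeze": 40}}

```text
clock: 1.08
eef_pos: [383.8, -297.3, 256.5]
tcp_rot: [-3.142, -0.0, -0.757]
contact_force: [0.3, -0.1, 1.4]
opening: 0.198
```

Emit:
{"name": "jog_arm", "arguments": {"deltas": [{"gripper": 0.6,"translation": [0.234,0.308,0],"dr": [0,0,0.0363]},{"gripper": 0.6,"translation": [0.234,0.308,0],"dr": [0,0,0.0363]},{"gripper": 0.6,"translation": [0.234,0.308,0],"dr": [0,0,0.0363]},{"gripper": 0.6,"translation": [0.234,0.308,0],"dr": [0,0,0.0363]},{"gripper": 0.6,"translation": [0.234,0.308,0],"dr": [0,0,0.0363]},{"gripper": 0.6,"translation": [0.234,0.308,0],"dr": [0,0,0.0363]},{"gripper": 0.6,"translation": [0.234,0.308,0],"dr": [0,0,0.0363]},{"gripper": 0.6,"translation": [0.234,0.308,0],"dr": [0,0,0.0363]},{"gripper": 0.6,"translation": [0.234,0.308,0],"dr": [0,0,0.0363]},{"gripper": 0.6,"translation": [0.234,0.308,0],"dr": [0,0,0.0363]},{"gripper": 0.6,"translation": [0,0,0],"dr": [0,0,0]}]}}

```text
clock: 2.0
eef_pos: [620.6, 14.1, 256.2]
tcp_rot: [-3.139, -0.002, -0.183]
contact_force: [-1.0, 0.1, 0.7]
opening: 0.2
```

Emit:
{"name": "jog_arm", "arguments": {"deltas": [{"gripper": 0.6,"translation": [0,0,-0.3],"dr": [0,0,0]},{"gripper": 0.6,"translation": [0,0,-0.3],"dr": [0,0,0]},{"gripper": 0.6,"translation": [0,0,-0.3],"dr": [0,0,0]},{"gripper": 0.6,"translation": [0,0,-0.3],"dr": [0,0,0]},{"gripper": 0.6,"translation": [0,0,-0.26],"dr": [0,0,0]},{"gripper": 0.6,"translation": [0,0,0],"dr": [0,0,0]},{"gripper": 0.6,"translation": [0,0,0],"dr": [0,0,0]}]}}

```text
clock: 2.58
eef_pos: [616.1, 9.0, 109.4]
tcp_rot: [3.141, 0.003, -0.19]
contact_force: [0.9, -0.3, 0.6]
opening: 0.196
```

Run:
```python
from h import *
a=crop("scene","s2",190,120,350,240,4.9)
a=r.grab_frame("top")[170:280,220:380]
b=cv2.imread("pics/s2.png");cv2.imwrite("pics/c2.png",np.hstack([cv2.resize(b,(400,300)),cv2.resize(a,(400,300),interpolation=cv2.INTER_CUBIC)]))
```

```text
(no output)
```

View pics/c2.png

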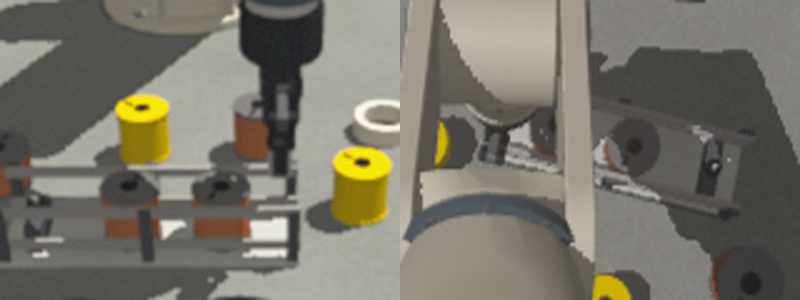

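The gripper is narrow and hangs over the lane's back end, at (278,170) in the left crop, behind old_rear at (220,185). I'll lower it gently.

Emit:
{"name": "jog_arm", "arguments": {"deltas": [{"gripper": 0.6,"translation": [0,0,-0.1],"dr": [0,0,0]},{"gripper": 0.6,"translation": [0,0,-0.1],"dr": [0,0,0]},{"gripper": 0.6,"translation": [0,0,-0.1],"dr": [0,0,0]},{"gripper": 0.6,"translation": [0,0,0],"dr": [0,0,0]}]}}

```text
clock: 3.02
eef_pos: [615.7, 9.0, 78.3]
tcp_rot: [3.141, 0.003, -0.19]
contact_force: [-0.3, -0.8, 0.2]
opening: 0.202
```

Emit:
{"name": "jog_arm", "arguments": {"deltas": [{"gripper": 0.6,"translation": [0,0,-0.1],"dr": [0,0,0]},{"gripper": 0.6,"translation": [0,0,-0.1],"dr": [0,0,0]},{"gripper": 0.6,"translation": [0,0,-0.12],"dr": [0,0,0]},{"gripper": 0.6,"translation": [0,0,0],"dr": [0,0,0]}]}}

```text
clock: 3.35
eef_pos: [617.3, 9.0, 46.9]
tcp_rot: [-3.142, -0.0, -0.19]
contact_force: [-0.7, 0.5, 1.0]
opening: 0.194
```

Emit:
{"name": "jog_arm", "arguments": {"deltas": [{"gripper": 0.6,"translation": [-0.0056,-0.0295,0],"dr": [0,0,0]},{"gripper": 0.6,"translation": [-0.0056,-0.0295,0],"dr": [0,0,0]},{"gripper": 0.6,"translation": [-0.0056,-0.0295,0],"dr": [0,0,0]},{"gripper": 0.6,"translation": [-0.0056,-0.0295,0],"dr": [0,0,0]},{"gripper": 0.6,"translation": [-0.0056,-0.0295,0],"dr": [0,0,0]},{"gripper": 0.6,"translation": [-0.0056,-0.0295,0],"dr": [0,0,0]},{"gripper": 0.6,"translation": [-0.0056,-0.0295,0],"dr": [0,0,0]},{"gripper": 0.6,"translation": [-0.0056,-0.0295,0],"dr": [0,0,0]},{"gripper": 0.6,"translation": [-0.0056,-0.0295,0],"dr": [0,0,0]},{"gripper": 0.6,"translation": [-0.0056,-0.0295,0],"dr": [0,0,0]}]}}

```text
clock: 4.18
eef_pos: [611.5, -20.6, 48.4]
tcp_rot: [-3.141, -0.0, -0.19]
contact_force: [0.0, 2.1, 0.1]
opening: 0.201
```

Emit:
{"name": "jog_arm", "arguments": {"deltas": [{"gripper": 0.6,"translation": [-0.0056,-0.0295,0],"dr": [0,0,0]},{"gripper": 0.6,"translation": [-0.0056,-0.0295,0],"dr": [0,0,0]},{"gripper": 0.6,"translation": [-0.0056,-0.0295,0],"dr": [0,0,0]}]}}

```text
clock: 4.43
eef_pos: [609.8, -29.6, 48.3]
tcp_rot: [-3.142, -0.0, -0.19]
contact_force: [0.3, 3.0, 1.0]
opening: 0.198
```

Emit:
{"name": "jog_arm", "arguments": {"deltas": [{"gripper": 0.6,"translation": [-0.0056,-0.0295,0],"dr": [0,0,0]},{"gripper": 0.6,"translation": [-0.0056,-0.0295,0],"dr": [0,0,0]},{"gripper": 0.6,"translation": [-0.0056,-0.0295,0],"dr": [0,0,0]},{"gripper": 0.6,"translation": [-0.0056,-0.0295,0],"dr": [0,0,0]},{"gripper": 0.6,"translation": [-0.0056,-0.0295,0],"dr": [0,0,0]},{"gripper": 0.6,"translation": [-0.0056,-0.0295,0],"dr": [0,0,0]},{"gripper": 0.6,"translation": [-0.0056,-0.0295,0],"dr": [0,0,0]},{"gripper": 0.6,"translation": [-0.0056,-0.0295,0],"dr": [0,0,0]}]}}

```text
clock: 5.1
eef_pos: [605.3, -52.9, 48.3]
tcp_rot: [-3.141, -0.0, -0.19]
contact_force: [1.9, 4.6, 0.4]
opening: 0.2
```

Emit:
{"name": "jog_arm", "arguments": {"deltas": [{"gripper": 0.6,"translation": [-0.0038,-0.0196,0],"dr": [0,0,0]},{"gripper": 0.6,"translation": [-0.0038,-0.0196,0],"dr": [0,0,0]},{"gripper": 0.6,"translation": [-0.0038,-0.0196,0],"dr": [0,0,0]},{"gripper": 0.6,"translation": [-0.0038,-0.0196,0],"dr": [0,0,0]},{"gripper": 0.6,"translation": [-0.0038,-0.0196,0],"dr": [0,0,0]},{"gripper": 0.6,"translation": [-0.0038,-0.0196,0],"dr": [0,0,0]}]}}

```text
clock: 5.6
eef_pos: [603.0, -64.7, 48.3]
tcp_rot: [-3.141, -0.0, -0.19]
contact_force: [1.0, 5.2, -0.3]
opening: 0.196
```

Run:
```python
from h import *
a=crop("scene","s3",190,120,350,240,2.5)
a=r.grab_frame("top")[170:280,220:380]
b=cv2.imread("pics/s3.png");cv2.imwrite("pics/c3.png",np.hstack([cv2.resize(b,(400,300)),cv2.resize(a,(400,300),interpolation=cv2.INTER_CUBIC)]))
s=r.sense();print(s["eef_pos"],s["contact_force"],s["wrist_torque"])
```

```text
[602.9032042  -64.9573523   48.23679534] [ 0.30598603  2.67653761 -0.78641627] [ 0.33951996 -0.07807394 -0.02894599]
```

View pics/c3.png

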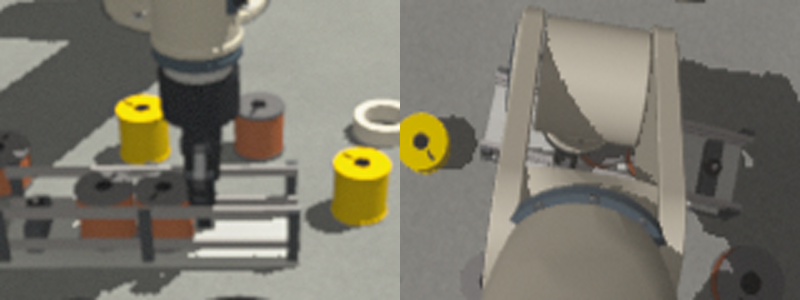

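In the left crop the two old spools are upright and together at (105,185) and (160,185). The stop is at (38,215), about 25 mm ahead. The sliding force is about 5 N. I'll keep going in finer steps.

Emit:
{"name": "jog_arm", "arguments": {"deltas": [{"gripper": 0.6,"translation": [-0.0028,-0.0147,0],"dr": [0,0,0]},{"gripper": 0.6,"translation": [-0.0028,-0.0147,0],"dr": [0,0,0]},{"gripper": 0.6,"translation": [-0.0028,-0.0147,0],"dr": [0,0,0]},{"gripper": 0.6,"translation": [-0.0028,-0.0147,0],"dr": [0,0,0]},{"gripper": 0.6,"translation": [-0.0028,-0.0147,0],"dr": [0,0,0]},{"gripper": 0.6,"translation": [-0.0028,-0.0147,0],"dr": [0,0,0]},{"gripper": 0.6,"translation": [-0.0028,-0.0147,0],"dr": [0,0,0]},{"gripper": 0.6,"translation": [-0.0028,-0.0147,0],"dr": [0,0,0]},{"gripper": 0.6,"translation": [-0.0028,-0.0147,0],"dr": [0,0,0]}]}}

```text
clock: 6.45
eef_pos: [600.5, -77.8, 48.3]
tcp_rot: [-3.141, 0.0, -0.19]
contact_force: [0.7, 5.6, 0.2]
opening: 0.199
```

Emit:
{"name": "jog_arm", "arguments": {"deltas": [{"gripper": 0.6,"translation": [-0.0014,-0.0074,0],"dr": [0,0,0]},{"gripper": 0.6,"translation": [-0.0014,-0.0074,0],"dr": [0,0,0]},{"gripper": 0.6,"translation": [-0.0014,-0.0074,0],"dr": [0,0,0]},{"gripper": 0.6,"translation": [-0.0014,-0.0074,0],"dr": [0,0,0]}]}}

```text
clock: 6.78
eef_pos: [599.9, -80.7, 48.3]
tcp_rot: [-3.141, 0.0, -0.19]
contact_force: [1.3, 5.6, 0.7]
opening: 0.197
```

Emit:
{"name": "jog_arm", "arguments": {"deltas": [{"gripper": 0.6,"translation": [-0.0009,-0.0049,0],"dr": [0,0,0]},{"gripper": 0.6,"translation": [-0.0009,-0.0049,0],"dr": [0,0,0]},{"gripper": 0.6,"translation": [-0.0009,-0.0049,0],"dr": [0,0,0]},{"gripper": 0.6,"translation": [-0.0009,-0.0049,0],"dr": [0,0,0]}]}}

```text
clock: 7.12
eef_pos: [599.6, -82.7, 48.3]
tcp_rot: [-3.141, 0.0, -0.19]
contact_force: [0.7, 5.4, -0.7]
opening: 0.196
```

Run:
```python
from h import *
crop("scene","s4",190,170,290,240,8)
s=r.sense();print(s["eef_pos"],s["contact_force"])
```

```text
[599.52400355 -82.75204894  48.26551497] [ 0.19378158  5.37405433 -0.42424168]
```

View pics/s4.png

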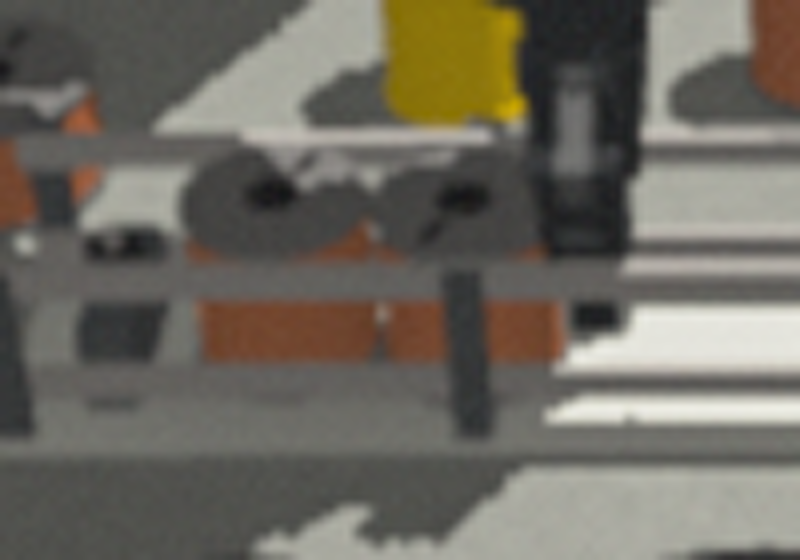

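The crop shows the stop's rear edge at x≈160 and the front spool's edge at x≈200. At 185 px per 60 mm that is a gap of about 10–13 mm, which agrees with the estimate from above.

Emit:
{"name": "jog_arm", "arguments": {"deltas": [{"gripper": 0.6,"translation": [-0.0014,-0.0074,0],"dr": [0,0,0]},{"gripper": 0.6,"translation": [-0.0014,-0.0074,0],"dr": [0,0,0]},{"gripper": 0.6,"translation": [-0.0014,-0.0074,0],"dr": [0,0,0]},{"gripper": 0.6,"translation": [-0.0014,-0.0074,0],"dr": [0,0,0]},{"gripper": 0.6,"translation": [-0.0014,-0.0074,0],"dr": [0,0,0]},{"gripper": 0.6,"translation": [-0.0014,-0.0074,0],"dr": [0,0,0]}]}}

```text
clock: 7.67
eef_pos: [598.7, -87.1, 48.3]
tcp_rot: [-3.141, 0.0, -0.19]
contact_force: [1.2, 5.2, -0.3]
opening: 0.201
```

Emit:
{"name": "jog_arm", "arguments": {"deltas": [{"gripper": 0.6,"translation": [-0.0009,-0.0049,0],"dr": [0,0,0]},{"gripper": 0.6,"translation": [-0.0009,-0.0049,0],"dr": [0,0,0]},{"gripper": 0.6,"translation": [-0.0009,-0.0049,0],"dr": [0,0,0]}]}}

```text
clock: 7.92
eef_pos: [598.4, -88.6, 48.3]
tcp_rot: [-3.141, 0.0, -0.19]
contact_force: [1.7, 6.2, 0.8]
opening: 0.198
```

Emit:
{"name": "jog_arm", "arguments": {"deltas": [{"gripper": 0.6,"translation": [-0.0009,-0.0049,0],"dr": [0,0,0]},{"gripper": 0.6,"translation": [-0.0009,-0.0049,0],"dr": [0,0,0]},{"gripper": 0.6,"translation": [-0.0009,-0.0049,0],"dr": [0,0,0]}]}}

```text
clock: 8.17
eef_pos: [598.1, -90.0, 48.2]
tcp_rot: [-3.141, 0.0, -0.19]
contact_force: [1.2, 5.1, -0.3]
opening: 0.201
```

Emit:
{"name": "jog_arm", "arguments": {"deltas": [{"gripper": 0.6,"translation": [-0.0009,-0.0049,0],"dr": [0,0,0]},{"gripper": 0.6,"translation": [-0.0009,-0.0049,0],"dr": [0,0,0]},{"gripper": 0.6,"translation": [-0.0009,-0.0049,0],"dr": [0,0,0]}]}}

```text
clock: 8.42
eef_pos: [597.9, -91.5, 48.3]
tcp_rot: [-3.141, 0.0, -0.19]
contact_force: [1.5, 4.6, -0.3]
opening: 0.2
```

Emit:
{"name": "jog_arm", "arguments": {"deltas": [{"gripper": 0.6,"translation": [-0.0009,-0.0049,0],"dr": [0,0,0]},{"gripper": 0.6,"translation": [-0.0009,-0.0049,0],"dr": [0,0,0]},{"gripper": 0.6,"translation": [-0.0009,-0.0049,0],"dr": [0,0,0]}]}}

```text
clock: 8.67
eef_pos: [597.6, -93.0, 48.2]
tcp_rot: [-3.141, 0.0, -0.19]
contact_force: [0.2, 5.3, -0.1]
opening: 0.197
```

Emit:
{"name": "jog_arm", "arguments": {"deltas": [{"gripper": 0.6,"translation": [-0.0009,-0.0049,0],"dr": [0,0,0]},{"gripper": 0.6,"translation": [-0.0009,-0.0049,0],"dr": [0,0,0]}]}}

```text
clock: 8.83
eef_pos: [597.4, -94.0, 48.3]
tcp_rot: [-3.141, 0.0, -0.19]
contact_force: [0.7, 5.6, -0.3]
opening: 0.199
```

Emit:
{"name": "jog_arm", "arguments": {"deltas": [{"gripper": 0.6,"translation": [-0.0009,-0.0049,0],"dr": [0,0,0]},{"gripper": 0.6,"translation": [-0.0009,-0.0049,0],"dr": [0,0,0]}]}}

```text
clock: 9.0
eef_pos: [597.3, -94.9, 48.3]
tcp_rot: [-3.141, 0.0, -0.19]
contact_force: [1.0, 5.1, 0.5]
opening: 0.198
```

Run:
```python
from h import *
im=r.grab_frame("scene").astype(int)
for v in (210,212): print([tuple(im[v,u][[0,2]]) for u in range(197,220)])
o=cv2.imread("pics/s4.png");o=cv2.resize(o,(100,70),interpolation=cv2.INTER_AREA).astype(int)
for v in (210,212): print([tuple(o[v-170,u-190][[0,2]]) for u in range(197,220)])
```

```text
[(np.int64(105), np.int64(111)), (np.int64(107), np.int64(113)), (np.int64(83), np.int64(86)), (np.int64(61), np.int64(58)), (np.int64(53), np.int64(51)), (np.int64(56), np.int64(52)), (np.int64(54), np.int64(51)), (np.int64(55), np.int64(53)), (np.int64(54), np.int64(54)), (np.int64(51), np.int64(51)), (np.int64(50), np.int64(50)), (np.int64(47), np.int64(49)), (np.int64(47), np.int64(63)), (np.int64(51), np.int64(99)), (np.int64(41), np.int64(108)), (np.int64(47), np.int64(112)), (np.int64(45), np.int64(111)), (np.int64(47), np.int64(112)), (np.int64(49), np.int64(114)), (np.int64(46), np.int64(113)), (np.int64(44), np.int64(113)), (np.int64(49), np.int64(115)), (np.int64(46), np.int64(114))]
[(np.int64(108), np.int64(116)), (np.int64(106), np.int64(111)), (np.int64(82), np.int64(85)), (np.int64(59), np.int64(56)), (np.int64(56), np.int64(53)), (np.int64(55), np.int64(51)), (np.int64(55), np.int64(54)), (np.int64(59), np.int64(56)), (np.int64(57), np.int64(56)), (np.int64(50), np.int64(50)), (np.int64(49), np.int64(46)), (np.int64(49), np.int64(47)), (np.int64(52), np.int64(57)), (
[... 1021 characters left out ...]
nt64(109), np.int64(115)), (np.int64(106), np.int64(111)), (np.int64(82), np.int64(85)), (np.int64(60), np.int64(58)), (np.int64(56), np.int64(52)), (np.int64(56), np.int64(55)), (np.int64(56), np.int64(55)), (np.int64(57), np.int64(54)), (np.int64(56), np.int64(54)), (np.int64(52), np.int64(50)), (np.int64(49), np.int64(47)), (np.int64(49), np.int64(48)), (np.int64(64), np.int64(64)), (np.int64(91), np.int64(97)), (np.int64(104), np.int64(111)), (np.int64(107), np.int64(113)), (np.int64(107), np.int64(111)), (np.int64(96), np.int64(106)), (np.int64(68), np.int64(105)), (np.int64(46), np.int64(108)), (np.int64(41), np.int64(108)), (np.int64(46), np.int64(110)), (np.int64(44), np.int64(111))]
```

Stop unmoved (left edge still at col 199), and the front spool's image edge has just reached it. I'll creep forward and watch the force.

Emit:
{"name": "jog_arm", "arguments": {"deltas": [{"gripper": 0.6,"translation": [-0.0009,-0.0049,0],"dr": [0,0,0]},{"gripper": 0.6,"translation": [0,0,0],"dr": [0,0,0]}]}}

```text
clock: 9.22
eef_pos: [597.2, -95.5, 48.3]
tcp_rot: [-3.141, 0.0, -0.19]
contact_force: [0.6, 4.9, 0.3]
opening: 0.197
```

Emit:
{"name": "jog_arm", "arguments": {"deltas": [{"gripper": 0.6,"translation": [-0.0009,-0.0049,0],"dr": [0,0,0]},{"gripper": 0.6,"translation": [-0.0009,-0.0049,0],"dr": [0,0,0]}]}}

```text
clock: 9.38
eef_pos: [597.2, -95.8, 48.3]
tcp_rot: [-3.14, -0.0, -0.19]
contact_force: [2.0, 12.4, 0.5]
opening: 0.197
```

Emit:
{"name": "jog_arm", "arguments": {"deltas": [{"gripper": 0.6,"translation": [0,0,0],"dr": [0,0,0]},{"gripper": 0.6,"translation": [0,0,0],"dr": [0,0,0]}]}}

```text
clock: 9.55
eef_pos: [597.2, -95.7, 48.3]
tcp_rot: [-3.141, 0.0, -0.19]
contact_force: [2.1, 9.6, 0.1]
opening: 0.197
```

Step 1 looks met: about 10 N total against 5 N of sliding friction, so about 4–7 N on the stop. Now I back off, lift, turn the jaws along the lane and go to the new spool.

Emit:
{"name": "jog_arm", "arguments": {"deltas": [{"gripper": 0.6,"translation": [0.0038,0.0196,0],"dr": [0,0,0]},{"gripper": 0.6,"translation": [0.0075,0.0392,0],"dr": [0,0,0]},{"gripper": 0.6,"translation": [0.0113,0.0589,0],"dr": [0,0,0]},{"gripper": 0.6,"translation": [0.0113,0.0589,0],"dr": [0,0,0]},{"gripper": 0.6,"translation": [0,0,0.28],"dr": [0,0,0]},{"gripper": 0.6,"translation": [0,0,0.28],"dr": [0,0,0]},{"gripper": 0.6,"translation": [0,0,0.28],"dr": [0,0,0]},{"gripper": 0.6,"translation": [0,0,0.28],"dr": [0,0,0]}]}}

```text
clock: 10.22
eef_pos: [600.2, -78.5, 161.3]
tcp_rot: [3.141, 0.001, -0.189]
contact_force: [-0.0, -0.6, 0.1]
opening: 0.201
```

Emit:
{"name": "jog_arm", "arguments": {"deltas": [{"gripper": -1,"translation": [-0.13,0.084,0],"dr": [0,0,-0.0769]},{"gripper": -1,"translation": [-0.13,0.084,0],"dr": [0,0,-0.0769]},{"gripper": -1,"translation": [-0.13,0.084,0],"dr": [0,0,-0.0769]},{"gripper": -1,"translation": [-0.13,0.084,0],"dr": [0,0,-0.0769]},{"gripper": -1,"translation": [-0.13,0.084,0],"dr": [0,0,-0.0769]},{"gripper": -1,"translation": [-0.13,0.084,0],"dr": [0,0,-0.0769]},{"gripper": -1,"translation": [-0.13,0.084,0],"dr": [0,0,-0.0769]},{"gripper": -1,"translation": [-0.13,0.084,0],"dr": [0,0,-0.0769]},{"gripper": -1,"translation": [-0.13,0.084,0],"dr": [0,0,-0.0769]},{"gripper": -1,"translation": [-0.13,0.084,0],"dr": [0,0,-0.0769]},{"gripper": -1,"translation": [-0.13,0.084,0],"dr": [0,0,-0.0769]},{"gripper": -1,"translation": [-0.13,0.084,0],"dr": [0,0,-0.0769]}]}}

```text
clock: 11.22
eef_pos: [443.7, 22.4, 160.3]
tcp_rot: [-3.141, -0.0, -1.645]
contact_force: [0.0, -0.0, -0.6]
opening: 1.005
```

Emit:
{"name": "jog_arm", "arguments": {"deltas": [{"gripper": -1,"translation": [0,0,0],"dr": [0,0,-0.0769]},{"gripper": -1,"translation": [0,0,0],"dr": [0,0,0]},{"gripper": -1,"translation": [0,0,0],"dr": [0,0,0]}]}}

```text
clock: 11.47
eef_pos: [444.7, 22.1, 160.5]
tcp_rot: [-3.141, -0.0, -1.756]
contact_force: [-0.9, 0.2, 0.4]
opening: 1.0
```

Run:
```python
from h import *
b=r.grab_frame("scene")[130:250,170:330]
a=r.grab_frame("top")[180:300,220:380]
cv2.imwrite("pics/c5.png",np.hstack([cv2.resize(x,(400,300),interpolation=cv2.INTER_CUBIC) for x in (b,a)]))
s=r.sense();print(s["eef_pos"],s["tcp_rot"],s["qpos"])
```

```text
[444.89006457  21.85452488 160.42397798] [-3.14101268e+00  7.48006795e-06 -1.75611753e+00] [ 4.58059740e-02  2.03507318e-01  2.09433720e+00 -1.68161066e-04
  8.43181880e-01  1.80203531e+00]
```

View pics/c5.png

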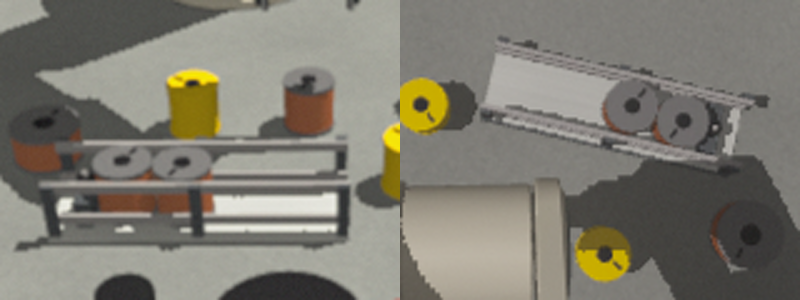

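The old spools are pressed together at the stop, and the new spool is still clear at (308,98). I'll descend on it.

Emit:
{"name": "jog_arm", "arguments": {"deltas": [{"gripper": -1,"translation": [0.006,0.014,-0.25],"dr": [0,0,0]},{"gripper": -1,"translation": [0,0,-0.25],"dr": [0,0,0]},{"gripper": -1,"translation": [0,0,-0.1],"dr": [0,0,0]},{"gripper": -1,"translation": [0,0,-0.1],"dr": [0,0,0]},{"gripper": -1,"translation": [0,0,-0.1],"dr": [0,0,0]},{"gripper": -1,"translation": [0,0,-0.1],"dr": [0,0,0]}]}}

```text
clock: 12.07
eef_pos: [445.6, 23.2, 69.9]
tcp_rot: [-3.141, 0.0, -1.759]
contact_force: [0.3, -0.4, 0.6]
opening: 0.997
```

Emit:
{"name": "jog_arm", "arguments": {"deltas": [{"gripper": -1,"translation": [0,0,-0.1],"dr": [0,0,0]},{"gripper": -1,"translation": [0,0,-0.12],"dr": [0,0,0]},{"gripper": -1,"translation": [0,0,0],"dr": [0,0,0]}]}}

```text
clock: 12.32
eef_pos: [444.2, 23.2, 46.7]
tcp_rot: [3.139, -0.001, -1.76]
contact_force: [0.1, -0.6, -0.4]
opening: 0.996
```

Emit:
{"name": "jog_arm", "arguments": {"deltas": [{"gripper": 1,"translation": [0,0,0],"dr": [0,0,0]},{"gripper": 1,"translation": [0,0,0],"dr": [0,0,0]},{"gripper": 1,"translation": [0,0,0],"dr": [0,0,0]},{"gripper": 1,"translation": [0,0,0],"dr": [0,0,0]},{"gripper": 1,"translation": [0,0,0],"dr": [0,0,0]},{"gripper": 1,"translation": [0,0,0],"dr": [0,0,0]},{"gripper": 1,"translation": [0,0,0],"dr": [0,0,0]},{"gripper": 1,"translation": [0,0,0],"dr": [0,0,0]}], "squeeze": 40}}

```text
clock: 12.98
eef_pos: [445.4, 23.3, 48.9]
tcp_rot: [-3.141, 0.0, -1.76]
contact_force: [-1.1, -1.1, 7.6]
opening: 0.691
```

Emit:
{"name": "jog_arm", "arguments": {"deltas": [{"gripper": 1,"translation": [0,0,0.05],"dr": [0,0,0]},{"gripper": 1,"translation": [0,0,0.15],"dr": [0,0,0]},{"gripper": 1,"translation": [0,0,0.25],"dr": [0,0,0]},{"gripper": 1,"translation": [0,0,0.3],"dr": [0,0,0]},{"gripper": 1,"translation": [0,0,0.25],"dr": [0,0,0]},{"gripper": 1,"translation": [0,0,0],"dr": [0,0,0]},{"gripper": 1,"translation": [0,0,0],"dr": [0,0,0]}]}}

```text
clock: 13.57
eef_pos: [445.8, 23.4, 149.4]
tcp_rot: [-3.138, 0.001, -1.76]
contact_force: [-0.2, -0.5, -4.5]
opening: 0.693
```

Run:
```python
from h import *
b=crop("scene","s6",220,80,340,200,5)
s=r.sense();print(s["eef_pos"],s["tcp_rot"],s["contact_force"],s["opening"])
```

```text
[444.77262983  23.29915585 148.18101505] [-3.14099510e+00  1.76982418e-04 -1.75990681e+00] [-0.3989722  -0.67056821 -3.47095096] 0.6921513268921101
```

View pics/s6.png

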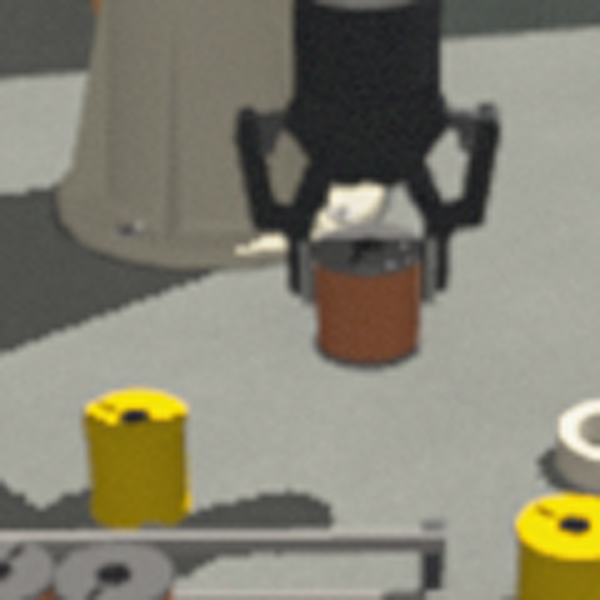

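The spool is held upright and level: body (370,300) in the crop, fingertips level with its upper half. Before lowering it in, I'll pin down the lane's centre line from bar profiles in the saved top view.

Run:
```python
from h import *
im=cv2.imread("pics/top0.png").astype(float).mean(2)
# profile across lane (along n) projected at z=65, at several u; report intensity vs n
ax=np.array([.188,.982]);n=np.array([.982,-.188])
N=np.arange(545,665,2.5)
for U in (105,120,130):
    px=np.array([w2p("top",[*(U*ax+k*n),65]) for k in N],np.float32)
    print(U,dict(zip(N.tolist(),cv2.remap(im.astype(np.float32),px[None,:,0],px[None,:,1],cv2.INTER_LINEAR)[0].round().astype(int).tolist())))
t=lambda x,y:((x-400+.5)/2.5-.5+220,(y+.5)/2.5-.5+180)
for p in ((630,106),(683,121)):
    w=p2w("top",*t(*p),66)[:2];print(w,w@ax,w@n)
```

```text
105 {545.0: 119, 547.5: 117, 550.0: 107, 552.5: 108, 555.0: 147, 557.5: 161, 560.0: 123, 562.5: 125, 565.0: 137, 567.5: 143, 570.0: 127, 572.5: 97, 575.0: 114, 577.5: 161, 580.0: 168, 582.5: 169, 585.0: 169, 587.5: 169, 590.0: 169, 592.5: 168, 595.0: 170, 597.5: 171, 600.0: 171, 602.5: 171, 605.0: 171, 607.5: 170, 610.0: 171, 612.5: 172, 615.0: 169, 617.5: 168, 620.0: 167, 622.5: 168, 625.0: 168, 627.5: 161, 630.0: 124, 632.5: 133, 635.0: 125, 637.5: 127, 640.0: 135, 642.5: 112, 645.0: 67, 647.5: 66, 650.0: 77, 652.5: 106, 655.0: 122, 657.5: 123, 660.0: 122, 662.5: 124}
120 {545.0: 121, 547.5: 117, 550.0: 96, 552.5: 83, 555.0: 90, 557.5: 90, 560.0: 84, 562.5: 90, 565.0: 123, 567.5: 145, 570.0: 157, 572.5: 166, 575.0: 168, 577.5: 170, 580.0: 170, 582.5: 169, 585.0: 169, 587.5: 170, 590.0: 170, 592.5: 170, 595.0: 171, 597.5: 172, 600.0: 172, 602.5: 172, 605.0: 172, 607.5: 172, 610.0: 171, 612.5: 172, 615.0: 170, 617.5: 169, 620.0: 169, 622.5: 169, 625.0: 167, 627.5: 151, 630.0: 110, 632.5: 136, 635.0: 120, 637.5: 131, 640.0: 141, 642.5: 119, 645.0: 89, 647.5: 123, 650.0: 125, 652.5: 123, 655.0: 123, 657.5: 123, 660.0: 123, 662.5: 126}
130 {545.0: 120, 547.5: 119, 550.0: 106, 552.5: 80, 555.0: 79, 557.5: 56, 560.0: 64, 562.5: 86, 565.0: 119, 567.5: 147, 570.0: 156, 572.5: 170, 575.0: 169, 577.5: 171, 580.0: 171, 582.5: 171, 585.0: 170, 587.5: 171, 590.0: 171, 592.5: 171, 595.0: 172, 597.5: 172, 600.0: 172, 602.5: 173, 605.0: 173, 607.5: 171, 610.0: 172, 612.5: 171, 615.0: 169, 617.5: 169, 620.0: 170, 622.5: 169, 625.0: 170, 627.5: 163, 630.0: 130, 632.5: 133, 635.0: 129, 637.5: 128, 640.0: 140, 642.5: 125, 645.0: 96, 647.5: 100, 650.0: 117, 652.5: 122, 655.0: 121, 657.5: 122, 660.0: 124, 662.5: 124}
[ 587.99380198 -133.16585491] -20.22603474850722 602.4450942719479
[ 572.87603945 -193.37216034] -82.19076603850601 598.9182368864915
```

Emit:
{"name": "jog_arm", "arguments": {"deltas": [{"gripper": 1,"translation": [0.1,-0.036,0],"dr": [0,0,0]},{"gripper": 1,"translation": [0.22,-0.079,0],"dr": [0,0,0]},{"gripper": 1,"translation": [0.25,-0.089,0],"dr": [0,0,0]},{"gripper": 1,"translation": [0.25,-0.089,0],"dr": [0,0,0]},{"gripper": 1,"translation": [0.25,-0.089,0],"dr": [0,0,0]},{"gripper": 1,"translation": [0.25,-0.089,0],"dr": [0,0,0]},{"gripper": 1,"translation": [0.2,-0.07,0],"dr": [0,0,0]},{"gripper": 1,"translation": [0.11,-0.042,0],"dr": [0,0,0]},{"gripper": 1,"translation": [0,0,0],"dr": [0,0,0]},{"gripper": 1,"translation": [0,0,0],"dr": [0,0,0]}]}}

```text
clock: 14.45
eef_pos: [607.6, -35.4, 146.0]
tcp_rot: [3.138, -0.0, -1.761]
contact_force: [-0.7, 0.1, -3.0]
opening: 0.691
```

Emit:
{"name": "jog_arm", "arguments": {"deltas": [{"gripper": 1,"translation": [0,0,-0.1],"dr": [0,0,0]},{"gripper": 1,"translation": [0,0,-0.1],"dr": [0,0,0]},{"gripper": 1,"translation": [0,0,-0.09],"dr": [0,0,0]},{"gripper": 1,"translation": [0,0,0],"dr": [0,0,0]},{"gripper": 1,"translation": [0,0,0],"dr": [0,0,0]}]}}

```text
clock: 14.87
eef_pos: [607.0, -34.8, 118.2]
tcp_rot: [3.139, -0.0, -1.76]
contact_force: [-0.2, -0.9, -2.2]
opening: 0.69
```

Run:
```python
from h import *
b=r.grab_frame("scene")[140:230,210:330]
cv2.imwrite("pics/s7.png",cv2.resize(b,None,fx=6,fy=6,interpolation=cv2.INTER_CUBIC))
s=r.sense();print(s["eef_pos"],s["tcp_rot"],s["contact_force"],s["opening"])
```

```text
[607.6294221  -34.840818   118.93479494] [ 3.14084524e+00 -8.72993343e-05 -1.75967978e+00] [ 0.27267085  0.73689699 -3.63871394] 0.6897791738454088
```

View pics/s7.png

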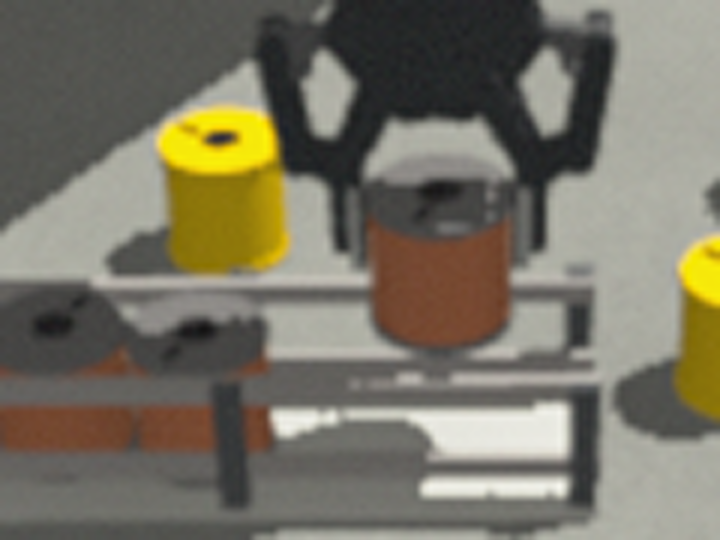

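Run:
```python
from h import *
s=lambda x,y:((x+.5)/6-.5+210,(y+.5)/6-.5+140)
ax=np.array([.188,.982]);n=np.array([.982,-.188])
for nm,p,z in [("bottom front",(440,349),70),("bottom R",(509,325),70),("bottom L",(371,325),70),("rear top c",(198,327),66),("nearbar top edge",(440,355),65),("nearbar bot edge",(440,382),65),("farbar top",(250,278),65),("farbar bot",(250,297),65),("top front",(440,238),130),("top back",(440,156),130)]:
    w=p2w("scene",*s(*p),z)[:2];print(nm,w.round(1),(w@ax).round(1),(w@n).round(1))
im=r.grab_frame("scene").mean(2).astype(np.float32)
N=np.arange(550,665,2.5)
for U in (118,):
    px=np.array([w2p("scene",[*(U*ax+k*n),65]) for k in N],np.float32)
    print(U,dict(zip(N.tolist(),cv2.remap(im,px[None,:,0],px[None,:,1],cv2.INTER_LINEAR)[0].round().astype(int).tolist())))
```

```text
bottom front [631.9 -39. ] 80.5 627.9
bottom R [620.9  -8.4] 108.5 611.3
bottom L [609.3 -63.6] 52.1 610.3
rear top c [ 590.2 -132.8] -19.5 604.6
nearbar top edge [629.  -38.6] 80.4 625.0
nearbar bot edge [647.5 -42. ] 80.5 643.7
farbar top [ 556.3 -107.4] -0.9 566.5
farbar bot [ 570.9 -109.1] 0.2 581.1
top front [643.8 -40.1] 81.6 639.7
top back [582.7 -28.9] 81.1 577.7
118 {550.0: 112, 552.5: 121, 555.0: 130, 557.5: 141, 560.0: 152, 562.5: 167, 565.0: 180, 567.5: 180, 570.0: 175, 572.5: 155, 575.0: 133, 577.5: 107, 580.0: 98, 582.5: 98, 585.0: 115, 587.5: 137, 590.0: 155, 592.5: 170, 595.0: 170, 597.5: 171, 600.0: 172, 602.5: 172, 605.0: 171, 607.5: 171, 610.0: 172, 612.5: 170, 615.0: 167, 617.5: 163, 620.0: 150, 622.5: 133, 625.0: 112, 627.5: 96, 630.0: 95, 632.5: 97, 635.0: 101, 637.5: 131, 640.0: 158, 642.5: 164, 645.0: 148, 647.5: 117, 650.0: 104, 652.5: 98, 655.0: 106, 657.5: 131, 660.0: 165, 662.5: 200}
```

Emit:
{"name": "jog_arm", "arguments": {"deltas": [{"gripper": 1,"translation": [0.005,0,-0.04],"dr": [0,0,0]},{"gripper": 1,"translation": [0,0,-0.04],"dr": [0,0,0]},{"gripper": 1,"translation": [0,0,-0.04],"dr": [0,0,0]}]}}

```text
clock: 15.22
eef_pos: [608.7, -35.0, 107.2]
tcp_rot: [-3.141, 0.0, -1.76]
contact_force: [0.2, -0.1, -2.7]
opening: 0.693
```

It has entered between the bars without contact. Continuing down.

Emit:
{"name": "jog_arm", "arguments": {"deltas": [{"gripper": 1,"translation": [0,0,-0.06],"dr": [0,0,0]},{"gripper": 1,"translation": [0,0,-0.06],"dr": [0,0,0]},{"gripper": 1,"translation": [0,0,-0.06],"dr": [0,0,0]},{"gripper": 1,"translation": [0,0,-0.06],"dr": [0,0,0]}]}}

```text
clock: 15.55
eef_pos: [608.3, -35.0, 82.5]
tcp_rot: [3.141, -0.0, -1.76]
contact_force: [0.4, 0.9, -3.9]
opening: 0.696
```

Emit:
{"name": "jog_arm", "arguments": {"deltas": [{"gripper": 1,"translation": [0,0,-0.06],"dr": [0,0,0]},{"gripper": 1,"translation": [0,0,-0.06],"dr": [0,0,0]},{"gripper": 1,"translation": [0,0,-0.06],"dr": [0,0,0]},{"gripper": 1,"translation": [0,0,-0.05],"dr": [0,0,0]},{"gripper": 1,"translation": [0,0,0],"dr": [0,0,0]}]}}

```text
clock: 15.97
eef_pos: [607.8, -35.0, 59.0]
tcp_rot: [3.14, -0.0, -1.76]
contact_force: [-0.9, 0.6, -2.5]
opening: 0.69
```

Emit:
{"name": "jog_arm", "arguments": {"deltas": [{"gripper": 1,"translation": [0,0,-0.02],"dr": [0,0,0]},{"gripper": 1,"translation": [0,0,-0.015],"dr": [0,0,0]},{"gripper": 1,"translation": [0,0,0],"dr": [0,0,0]}]}}

```text
clock: 16.22
eef_pos: [608.5, -35.1, 56.7]
tcp_rot: [-3.142, 0.0, -1.76]
contact_force: [0.7, -0.8, -3.6]
opening: 0.691
```

Emit:
{"name": "jog_arm", "arguments": {"deltas": [{"gripper": 1,"translation": [0,0,-0.01],"dr": [0,0,0]},{"gripper": 1,"translation": [0,0,-0.01],"dr": [0,0,0]},{"gripper": 1,"translation": [0,0,0],"dr": [0,0,0]}]}}

```text
clock: 16.47
eef_pos: [608.7, -35.0, 55.0]
tcp_rot: [-3.141, 0.0, -1.76]
contact_force: [-0.5, -0.0, -2.4]
opening: 0.69
```

Emit:
{"name": "jog_arm", "arguments": {"deltas": [{"gripper": 1,"translation": [0,0,-0.01],"dr": [0,0,0]},{"gripper": 1,"translation": [0,0,0],"dr": [0,0,0]}]}}

```text
clock: 16.63
eef_pos: [608.8, -35.1, 55.0]
tcp_rot: [-3.141, 0.0, -1.76]
contact_force: [-3.7, 0.2, 9.8]
opening: 0.694
```

Floor contact. Releasing.

Emit:
{"name": "jog_arm", "arguments": {"deltas": [{"gripper": -0.5,"translation": [0,0,0],"dr": [0,0,0]},{"gripper": -0.6,"translation": [0,0,0],"dr": [0,0,0]},{"gripper": -0.8,"translation": [0,0,0],"dr": [0,0,0]},{"gripper": -0.8,"translation": [0,0,0],"dr": [0,0,0]},{"gripper": -0.8,"translation": [0,0,0],"dr": [0,0,0]}]}}

```text
clock: 17.05
eef_pos: [608.6, -35.0, 53.7]
tcp_rot: [-3.142, -0.0, -1.76]
contact_force: [-0.0, -0.1, 0.1]
opening: 0.901
```

Run:
```python
from h import *
b=r.grab_frame("scene")[150:230,200:320]
cv2.imwrite("pics/s8.png",cv2.resize(b,None,fx=6,fy=6,interpolation=cv2.INTER_CUBIC))
```

```text
(no output)
```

View pics/s8.png

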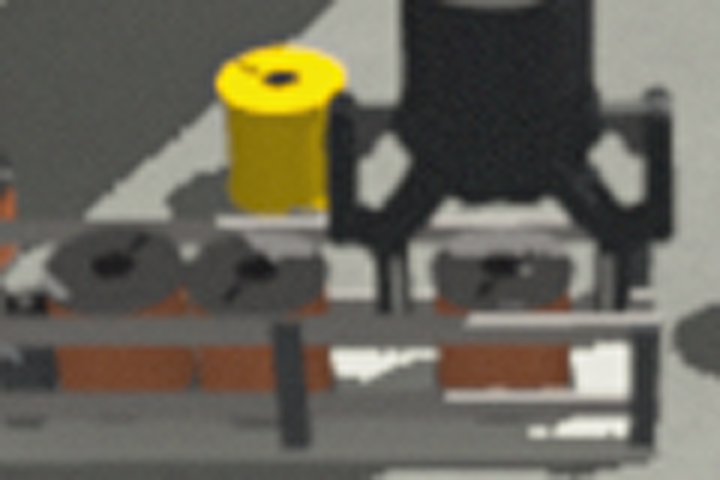

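The new spool stands upright in the lane at (503,330) with open fingers either side. The old pair is still together and the stop is in place. Now I lift, turn, and come down behind it.

Emit:
{"name": "jog_arm", "arguments": {"deltas": [{"gripper": -0.8,"translation": [0,0,0.06],"dr": [0,0,0]},{"gripper": -0.8,"translation": [0,0,0.14],"dr": [0,0,0]},{"gripper": -0.8,"translation": [0,0,0.2],"dr": [0,0,0]},{"gripper": -0.8,"translation": [0,0,0.25],"dr": [0,0,0]},{"gripper": -0.8,"translation": [0,0,0.25],"dr": [0,0,0]},{"gripper": -0.8,"translation": [0,0,0.2],"dr": [0,0,0]},{"gripper": -0.8,"translation": [0,0,0],"dr": [0,0,0]}]}}

```text
clock: 17.68
eef_pos: [611.0, -35.2, 168.6]
tcp_rot: [-3.135, 0.001, -1.76]
contact_force: [1.3, -0.1, -0.1]
opening: 0.9
```

Emit:
{"name": "jog_arm", "arguments": {"deltas": [{"gripper": 0.6,"translation": [0.008,0.0443,0],"dr": [0,0,0.0769]},{"gripper": 0.6,"translation": [0.008,0.0443,0],"dr": [0,0,0.0769]},{"gripper": 0.6,"translation": [0.008,0.0443,0],"dr": [0,0,0.0769]},{"gripper": 0.6,"translation": [0.008,0.0443,0],"dr": [0,0,0.0769]},{"gripper": 0.6,"translation": [0.008,0.0443,0],"dr": [0,0,0.0769]},{"gripper": 0.6,"translation": [0.008,0.0443,0],"dr": [0,0,0.0769]},{"gripper": 0.6,"translation": [0.008,0.0443,0],"dr": [0,0,0.0769]},{"gripper": 0.6,"translation": [0.008,0.0443,0],"dr": [0,0,0.0769]},{"gripper": 0.6,"translation": [0.008,0.0443,0],"dr": [0,0,0.0769]},{"gripper": 0.6,"translation": [0.008,0.0443,0],"dr": [0,0,0.0769]},{"gripper": 0.6,"translation": [0.008,0.0443,0],"dr": [0,0,0.0769]},{"gripper": 0.6,"translation": [0.008,0.0443,0],"dr": [0,0,0.0769]}]}}

```text
clock: 18.68
eef_pos: [617.8, 18.4, 163.4]
tcp_rot: [3.141, 0.001, -0.304]
contact_force: [-0.4, 0.9, -0.3]
opening: 0.201
```

Emit:
{"name": "jog_arm", "arguments": {"deltas": [{"gripper": 0.6,"translation": [0,0,0],"dr": [0,0,0.0772]},{"gripper": 0.6,"translation": [0,0,-0.2],"dr": [0,0,0]},{"gripper": 0.6,"translation": [0,0,-0.2],"dr": [0,0,0]},{"gripper": 0.6,"translation": [0,0,-0.2],"dr": [0,0,0]},{"gripper": 0.6,"translation": [0,0,0],"dr": [0,0,0]}]}}

```text
clock: 19.1
eef_pos: [615.4, 18.1, 100.0]
tcp_rot: [3.14, 0.006, -0.189]
contact_force: [-2.1, 0.0, 0.0]
opening: 0.202
```

Emit:
{"name": "jog_arm", "arguments": {"deltas": [{"gripper": 0.6,"translation": [0,0,-0.1],"dr": [0,0,0]},{"gripper": 0.6,"translation": [0,0,-0.1],"dr": [0,0,0]},{"gripper": 0.6,"translation": [0,0,-0.1],"dr": [0,0,0]},{"gripper": 0.6,"translation": [0,0,-0.1],"dr": [0,0,0]},{"gripper": 0.6,"translation": [0,0,-0.1],"dr": [0,0,0]},{"gripper": 0.6,"translation": [0,0,-0.06],"dr": [0,0,0]},{"gripper": 0.6,"translation": [0,0,0],"dr": [0,0,0]},{"gripper": 0.6,"translation": [0,0,0],"dr": [0,0,0]}]}}

```text
clock: 19.77
eef_pos: [618.2, 18.1, 47.5]
tcp_rot: [3.142, -0.0, -0.189]
contact_force: [0.6, -0.2, 0.2]
opening: 0.199
```

Emit:
{"name": "jog_arm", "arguments": {"deltas": [{"gripper": 0.6,"translation": [-0.0056,-0.0295,0],"dr": [0,0,0]},{"gripper": 0.6,"translation": [-0.0056,-0.0295,0],"dr": [0,0,0]},{"gripper": 0.6,"translation": [-0.0056,-0.0295,0],"dr": [0,0,0]},{"gripper": 0.6,"translation": [-0.0056,-0.0295,0],"dr": [0,0,0]},{"gripper": 0.6,"translation": [-0.0056,-0.0295,0],"dr": [0,0,0]},{"gripper": 0.6,"translation": [-0.0056,-0.0295,0],"dr": [0,0,0]},{"gripper": 0.6,"translation": [-0.0056,-0.0295,0],"dr": [0,0,0]},{"gripper": 0.6,"translation": [-0.0056,-0.0295,0],"dr": [0,0,0]},{"gripper": 0.6,"translation": [-0.0056,-0.0295,0],"dr": [0,0,0]}]}}

```text
clock: 20.52
eef_pos: [613.1, -8.6, 47.8]
tcp_rot: [-3.141, -0.0, -0.189]
contact_force: [0.2, 2.6, 0.3]
opening: 0.198
```

Emit:
{"name": "jog_arm", "arguments": {"deltas": [{"gripper": 0.6,"translation": [-0.0038,-0.0196,0],"dr": [0,0,0]},{"gripper": 0.6,"translation": [-0.0038,-0.0196,0],"dr": [0,0,0]},{"gripper": 0.6,"translation": [-0.0038,-0.0196,0],"dr": [0,0,0]},{"gripper": 0.6,"translation": [-0.0038,-0.0196,0],"dr": [0,0,0]},{"gripper": 0.6,"translation": [-0.0038,-0.0196,0],"dr": [0,0,0]},{"gripper": 0.6,"translation": [-0.0038,-0.0196,0],"dr": [0,0,0]},{"gripper": 0.6,"translation": [-0.0038,-0.0196,0],"dr": [0,0,0]},{"gripper": 0.6,"translation": [-0.0038,-0.0196,0],"dr": [0,0,0]},{"gripper": 0.6,"translation": [-0.0038,-0.0196,0],"dr": [0,0,0]}]}}

```text
clock: 21.27
eef_pos: [609.6, -26.2, 47.8]
tcp_rot: [-3.142, -0.0, -0.189]
contact_force: [0.7, 2.2, -0.2]
opening: 0.2
```

Emit:
{"name": "jog_arm", "arguments": {"deltas": [{"gripper": 0.6,"translation": [-0.0019,-0.0098,0],"dr": [0,0,0]},{"gripper": 0.6,"translation": [-0.0019,-0.0098,0],"dr": [0,0,0]},{"gripper": 0.6,"translation": [-0.0019,-0.0098,0],"dr": [0,0,0]},{"gripper": 0.6,"translation": [-0.0019,-0.0098,0],"dr": [0,0,0]},{"gripper": 0.6,"translation": [-0.0019,-0.0098,0],"dr": [0,0,0]},{"gripper": 0.6,"translation": [-0.0019,-0.0098,0],"dr": [0,0,0]}]}}

```text
clock: 21.77
eef_pos: [608.5, -32.0, 47.8]
tcp_rot: [-3.142, 0.0, -0.189]
contact_force: [0.3, 2.7, -0.3]
opening: 0.202
```

Emit:
{"name": "jog_arm", "arguments": {"deltas": [{"gripper": 0.6,"translation": [-0.0009,-0.0049,0],"dr": [0,0,0]},{"gripper": 0.6,"translation": [-0.0009,-0.0049,0],"dr": [0,0,0]},{"gripper": 0.6,"translation": [-0.0009,-0.0049,0],"dr": [0,0,0]},{"gripper": 0.6,"translation": [-0.0009,-0.0049,0],"dr": [0,0,0]},{"gripper": 0.6,"translation": [-0.0009,-0.0049,0],"dr": [0,0,0]}]}}

```text
clock: 22.18
eef_pos: [608.0, -34.4, 47.8]
tcp_rot: [3.142, 0.0, -0.189]
contact_force: [-0.4, 1.5, 0.1]
opening: 0.202
```

Emit:
{"name": "jog_arm", "arguments": {"deltas": [{"gripper": 0.6,"translation": [-0.0009,-0.0049,0],"dr": [0,0,0]},{"gripper": 0.6,"translation": [-0.0009,-0.0049,0],"dr": [0,0,0]}]}}

```text
clock: 22.35
eef_pos: [607.9, -35.4, 47.8]
tcp_rot: [3.142, 0.0, -0.189]
contact_force: [0.9, 2.8, 1.0]
opening: 0.202
```

Emit:
{"name": "jog_arm", "arguments": {"deltas": [{"gripper": 0.6,"translation": [-0.0009,-0.0049,0],"dr": [0,0,0]},{"gripper": 0.6,"translation": [-0.0009,-0.0049,0],"dr": [0,0,0]}]}}

```text
clock: 22.52
eef_pos: [607.7, -36.4, 47.8]
tcp_rot: [3.142, 0.0, -0.189]
contact_force: [0.7, 2.8, 0.8]
opening: 0.201
```

Emit:
{"name": "jog_arm", "arguments": {"deltas": [{"gripper": 0.6,"translation": [-0.0009,-0.0049,0],"dr": [0,0,0]},{"gripper": 0.6,"translation": [0,0,0],"dr": [0,0,0]}]}}

```text
clock: 22.68
eef_pos: [607.7, -36.5, 47.7]
tcp_rot: [-3.141, -0.0, -0.189]
contact_force: [0.8, 4.8, -1.0]
opening: 0.197
```

Emit:
{"name": "jog_arm", "arguments": {"deltas": [{"gripper": 0.6,"translation": [-0.0005,-0.0029,0],"dr": [0,0,0]},{"gripper": 0.6,"translation": [0,0,0],"dr": [0,0,0]}]}}

```text
clock: 22.85
eef_pos: [607.7, -36.6, 47.7]
tcp_rot: [-3.141, -0.0, -0.189]
contact_force: [1.2, 6.9, -0.9]
opening: 0.201
```

The row is solid: the force rises with no travel, at the predicted position (78.2 against 78.3 mm). I'll back off, lift clear and check.

Emit:
{"name": "jog_arm", "arguments": {"deltas": [{"gripper": 0.6,"translation": [0.0038,0.0196,0],"dr": [0,0,0]},{"gripper": 0.6,"translation": [0.0075,0.0392,0],"dr": [0,0,0]},{"gripper": 0.6,"translation": [0.0113,0.0589,0],"dr": [0,0,0]},{"gripper": 0.6,"translation": [0.0113,0.0589,0],"dr": [0,0,0]},{"gripper": 0.6,"translation": [0.0113,0.0589,0],"dr": [0,0,0]},{"gripper": 0.6,"translation": [0,0,0.15],"dr": [0,0,0]},{"gripper": 0.6,"translation": [0,0,0.28],"dr": [0,0,0]},{"gripper": 0.6,"translation": [0,0,0.28],"dr": [0,0,0]},{"gripper": 0.6,"translation": [0,0,0.28],"dr": [0,0,0]},{"gripper": 0.6,"translation": [0,0,0.28],"dr": [0,0,0]}]}}

```text
clock: 23.68
eef_pos: [611.9, -13.0, 176.0]
tcp_rot: [3.141, 0.0, -0.189]
contact_force: [1.0, -0.8, -0.5]
opening: 0.197
```

Emit:
{"name": "jog_arm", "arguments": {"deltas": [{"gripper": 0.6,"translation": [-0.3,0.2,0],"dr": [0,0,0]},{"gripper": 0.6,"translation": [-0.3,0.2,0],"dr": [0,0,0]},{"gripper": 0.6,"translation": [-0.3,0.2,0],"dr": [0,0,0]},{"gripper": 0.6,"translation": [-0.3,0.2,0],"dr": [0,0,0]},{"gripper": 0.6,"translation": [-0.3,0.2,0],"dr": [0,0,0]},{"gripper": 0.6,"translation": [-0.3,0.2,0],"dr": [0,0,0]},{"gripper": 0.6,"translation": [-0.3,0.2,0],"dr": [0,0,0]},{"gripper": 0.6,"translation": [0,0,0],"dr": [0,0,0]},{"gripper": 0.6,"translation": [0,0,0],"dr": [0,0,0]}]}}

```text
clock: 24.43
eef_pos: [400.8, 127.5, 175.0]
tcp_rot: [-3.142, -0.0, -0.186]
contact_force: [0.9, -0.4, -0.3]
opening: 0.2
```

Run:
```python
from h import *
i=r.grab_frame("scene");b=i[145:235,185:305]
a=r.grab_frame("top");
cv2.imwrite("pics/c9.png",np.hstack([cv2.resize(x,(400,300),interpolation=cv2.INTER_CUBIC) for x in (b,a[190:265,250:350+20*0])]))
o=cv2.imread("pics/scene0.png").astype(int);d=np.abs(i.astype(int)-o).max(2)
print("stop-left edge", [int(x) for x in i[210,197:206,2]], "diff stop region before/after knob", d[196:216,196:208].mean().round(1))
s=r.sense();print(s["clock"],s["eef_pos"])
```

```text
stop-left edge [230, 211, 145, 101, 99, 103, 90, 80, 62] diff stop region before/after knob 6.6
24.5333 [402.91063897 126.7980754  175.2022556 ]
```

View pics/c9.png

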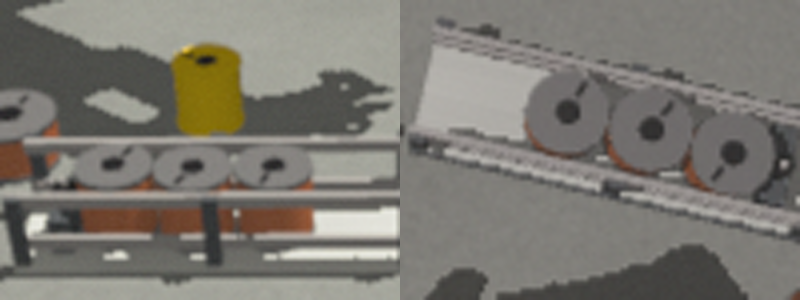

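All three stand upright and touching. The hubs are at (568,112), (651,128) and (733,152) in the top crop, evenly spaced at about 21.2 px, or roughly 60 mm. The arm is clear, so I'm handing in.

Run:
```python
from h import *
for x,y in ((568,112),(651,128),(733,152)): print(p2w("top",(x-400+.5)/4-.5+250,(y+.5)/4-.5+190,66).round(1))
print(r.sign_off())
```

```text
[598.9 -76.2  66. ]
[ 589.4 -135.1   66. ]
[ 574.2 -193.3   66. ]
the job is handed in; nothing more can be done
None
```

The lane is restocked and the job was handed in at about 24.5 s of the 70 s allowed; no verdict was reported. I slid the two old spools forward together until they pressed on the stop with an estimated 4–7 N. I then stood the grey and copper spool in the lane behind them and pushed it up snug, about 7 N in total.

**Spool contact:** The last pictures show all three upright and in line. Measured centre spacings are 59.7 and 60.1 mm, against 60 mm for touching.

**Stop:** I saw no sign that it moved. Its edge had not shifted in the picture taken just before contact. I compared it only roughly with the starting picture at the end. The final push went solid within 0.1 mm of where the first push predicted, which also suggests it held.

**Other things on the bench:** I didn't touch any of them on purpose, and no unexpected contact force showed while I moved around them. I did not measure their positions again.

**Disagreement:** The two cameras differed by about 4 mm across the lane, so I used a value between them. The new spool went down between the bars without touching them.

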